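# Re-pair two suppository moulds and hold one shut for its clamp

## Task

The upper halves of the two suppository moulds were mixed up in the wash-up: the wide one is sitting on the narrow bottom half and the narrow one on the wide bottom half. Swap them over so that each upper half lies fully home on the dowels of the bottom half of its own width, both moulds lying on the bench, and leave the other things on the bench where they are. Finish with the gripper still holding the narrow mould pressed firmly shut, as if waiting for the clamp: do not let go of it at the end.

Things in the scene. Friction and masses are not known exactly. Their poses are not given: they have to be found in the camera images.
- narrow_lower_face (a point): Bottom half of the narrow mould: loose aluminium block 130 (x) by 40 (y) by 24 mm thick, 0.3 kg, flat on the bench. Point: centre of its upper (split) face, z up. Steel dowels stand on this face at x = +52 and -52, both at y = -6 mm: 8 mm thick, 12 mm high, the top 7 mm tapered to a 2 mm tip. Six half-round cavities open at its +y long side.
- wide_lower_face (a point): Bottom half of the wide mould: the same as the narrow one, with the same dowels in the same places, but 54 mm wide (y), 0.4 kg, with four larger cavities. Point: centre of its upper (split) face, 24 mm above the bench.
- narrow_upper_mid (a point): Upper half of the narrow mould: loose aluminium block 130 (x) by 40 (y) by 24 mm, 0.3 kg; starts on the wide bottom half and lifts straight off. Point: its centre. Two 10 mm through holes at x = +52 and -52, both y = -6 mm: it fits only one way round, its x and y along the bottom half's. Home, its centre is straight above the bottom face's centre by 12 mm.
- wide_upper_mid (a point): Upper half of the wide mould: as the narrow upper half, with the same holes, but 54 mm wide (y), 0.4 kg; starts on the narrow bottom half, overhanging it by 7 mm on each long side. Point: its centre, half-way up.
- clamp_mid (a point): Bystander: the steel mould clamp, an open frame about 85 by 120 mm lying flat on the bench, 18 mm high, beyond the moulds; the point is its middle. The bench between the two moulds is bare, with room to lay a mould half down.
- jar: Bystander: amber glass jar with a white cap, 68 mm wide, 85 mm high; origin at the centre of its underside.
- beaker: Bystander: glass beaker, 70 mm wide, 92 mm high; origin at the centre of its underside.
There are look-alikes about, which are no part of the job. Leave any black, blue or red look-alike of the part that bears narrow_lower_face alone.

How it is judged:
By the outcome, as a careful person would: the job done as asked, in the order asked, and still so for the second after the job is handed in, while the arm keeps its last pose, push and grip.
It also fails if it takes over 67 s, if anything falls off the work surface, if the arm or the gripper's body presses on something with over 40 N, if the wrist force passes 120 N, or if a joint passes its speed limit or range.

## Robot

A 7-joint arm with a two-finger parallel gripper is mounted at the origin on the work surface. World frame = base frame: x ahead of the robot, y to its left, z up, the work surface at z = 0. Lengths are in m, angles in rad, forces in N, time in s.
With the tool pointing down it reaches from about 0.425 to 0.925 m from the base axis. Payload 6.8 kg.
Tool frame: the origin (TCP) lies on the front face of the gripper's body, between the roots of the fingers; the fingertips stand 73 mm ahead of it and the grasp point (between the pads) lies 54 mm ahead of it (env.nose_length is the distance from the TCP to the fingertips, in m); z points along the fingers, y is the direction in which the jaws open and shut (so a half turn about z gives the same grasp; the last joint's range is limited). The gripper opens to 85 mm and grips with 20 to 120 N. Pads are 22 mm wide; open, the fingers measure 114 mm over their backs; the gripper's body (76 mm by 85 mm) begins 54 mm behind the grasp point. The pads swing forward as they close: fully open they stand 13 mm farther back than shut.
Start: joints at [-1.442, 0.477, 0.022, 1.555, -0.011, 1.109, -0.083], TCP at [0.158, 0.656, 0.304] pointing down, gripper open.
Joint ranges: [-2.96, 2.96], [-0.34, 2.1], [-1.41, 1.46], [0.24, 2.44], [-1.37, 4.51], [0.17, 1.92], [-2.96, 2.96]. Speed limits (rad/s): [2.39, 2.39, 3.14, 3.14, 3.14, 3.14, 3.14].

## Interface

Orientations are given as a unit quaternion [w, x, y, z].
In Python, from cell import env, kin, camera, calibration, job gives the robot as it stands. The module is installed in compiled form; this text tells all that it offers. Calls block until the motion is done:
- env.reach(position, orientation): joint-space move of the TCP to a pose.
- env.movel(position, velocity=0.15, rot=None, stop_force=None): straight line of the TCP; rot=None keeps the orientation; velocity is the mean speed in m/s. With stop_force (N) it stops when the force on the tool has changed by that much, and returns True; else False.
- env.goto_joints(angles): joint-space move.
- env.grip(opening, f_grip=None): finger opening in m; f_grip is the grip in N (None keeps the last); returns when the fingers have stopped.
- env.dwell(seconds).
- kin.inverse_kinematics(position, orientation): joint angles nearest the present ones, or None.
- env.get_state(): the state.
- camera(name): name is "scene" or "top" or "wrist"; returns (picture, depth): 420x560x3 uint8, blue, green, red; 420x560 float32, m along the optical axis (not along the pixel's ray), 0 where there is no reading.
- calibration(name): a dict with "fx", "fy", "cx", "cy" (pixels), "rvec" (rotation vector, rad) and "tvec" (3), from world to camera coordinates, as OpenCV has them. Camera axes: x right, y down, z forward; pixel columns grow to the right and rows downward; lengths in m; the calibration is good to about 2 mm. A picture is of the moment at which its call begins: read the wrist's pose just before it. calibration takes no time and is no camera call; for the wrist camera it gives the pose at the moment of the call.
A pose or a line that the arm cannot do raises env.PlanningError and nothing moves.
- job.job_done(): hands the job in, once; it reports no verdict.
The state is a dict: "time": time; "qpos": joint angles; "joint_velocities": joint speeds; "joint_torque": joint torques, N m; "tcp_pos": TCP position; "orientation": TCP orientation; "force": force on the tool from outside, world axes, zero at the start; "torque": the same for the moment, N m; "opening": finger opening in m.
Only numpy, scipy, OpenCV 4.12 (cv2) and the standard library are available. Lean on these libraries where they do the work, as an engineer would, in place of code of your own. Each camera call takes 0.05 s, during which the arm holds its last target.

## Working session

There is one attempt and no reset: what is moved stays moved. The work goes in short steps, each a Python script; the robot and the scene stay as the last script left them, time stands still between calls to the robot, and variables do not carry over. Pictures are saved under pics/ and viewed, and the job is handed in when it is done.

```bash
ls; mkdir -p pics
python3 - <<'E'
from cell import env,kin,camera,calibration,job
import cv2,numpy as np
for n in ["scene","top","wrist"]:
    im,d=camera(n); cv2.imwrite(f"pics/{n}0.png",im); np.save(f"pics/{n}0.npy",d); c=calibration(n); print(n,{k:np.round(v,4).tolist() for k,v in c.items()})
s=env.get_state(); print(s); print(env.nose_length)
E
```

```text
pics
scene {'fx': 501.1996, 'fy': 501.1996, 'cx': 279.2834, 'cy': 202.7458, 'rvec': [1.07, 2.1863, -1.1594], 'tvec': [0.3084, -0.1797, 1.4967]}
top {'fx': 484.3668, 'fy': 484.3668, 'cx': 286.0025, 'cy': 209.301, 'rvec': [2.1275, -2.1165, 0.2184], 'tvec': [0.0203, 0.5239, 0.8857]}
wrist {'fx': 299.408, 'fy': 299.408, 'cx': 289.9766, 'cy': 208.0747, 'rvec': [-2.271, -1.786, -0.2741], 'tvec': [-0.6743, -0.0391, 0.3799]}
{'time': 0.15, 'qpos': array([-1.44208478,  0.47759006,  0.02232666,  1.55620724, -0.01151507,
        1.10931379, -0.08310328]), 'joint_velocities': array([-2.87709261e-04, -1.04208658e-03, -6.60077907e-04, -4.89210804e-03,
        3.93260827e-06,  6.58980860e-06,  2.08798372e-04]), 'joint_torque': array([ 3.38475656e-03, -5.96925795e+01,  1.61039449e+00, -2.81489486e+01,
        1.26689786e-02,  6.49598500e-03, -6.69057641e-06]), 'tcp_pos': array([0.15825876, 0.65582042, 0.30316935]), 'orientation': array([-4.54030284e-05,  1.18116491e-01,  9.92999502e-01, -6.94040576e-04]), 'force': array([0.87116672, 0.24528975, 0.18565689]), 'torque': array([-0.04692445, -0.01953334, -0.01479069]), 'opening': 0.08529345643170443}
0.0726
```

View pics/scene0.png

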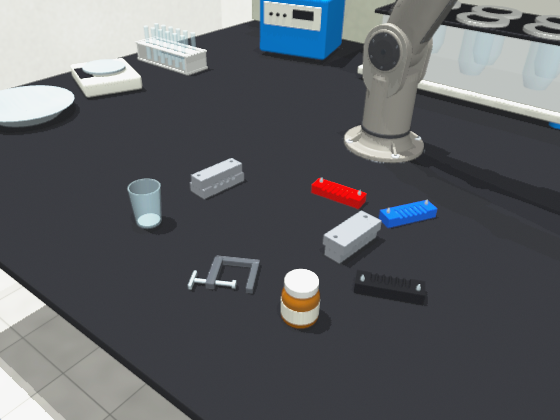

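View pics/top0.png

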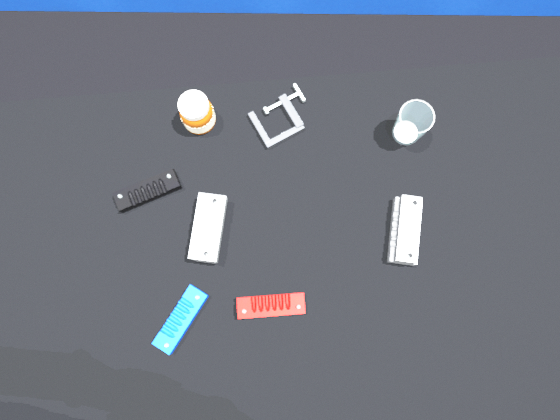

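View pics/wrist0.png

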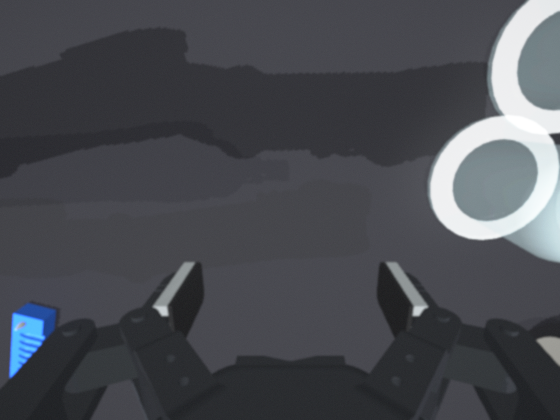

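Scene: the candidates are the gray stacks at top pixels (208,228) and (405,230), plus the black (147,190), blue (180,320) and red (271,306) look-alikes. The right stack shows a wider lower half sticking out with cavities, so it should be narrow-on-wide. I'll crop both stacks closely and measure.

```bash
cat > h.py <<'E'
import cv2,numpy as np
from scipy.spatial.transform import Rotation as R
def proj(c,P):
    K=np.array([[c['fx'],0,c['cx']],[0,c['fy'],c['cy']],[0,0,1.]])
    return cv2.projectPoints(np.array(P,float).reshape(-1,3),np.array(c['rvec'],float),np.array(c['tvec'],float),K,None)[0].reshape(-1,2)
def ray(c,uv,z):
    uv=np.array(uv,float).reshape(-1,2)
    M=R.from_rotvec(np.array(c['rvec']).ravel()).as_matrix(); t=np.array(c['tvec']).ravel()
    o=-M.T@t
    d=np.c_[(uv[:,0]-c['cx'])/c['fx'],(uv[:,1]-c['cy'])/c['fy'],np.ones(len(uv))]@M
    return o+d*((z-o[2])/d[:,2])[:,None]
def cloud(c,D):
    v,u=np.mgrid[:D.shape[0],:D.shape[1]]
    M=R.from_rotvec(np.array(c['rvec']).ravel()).as_matrix(); t=np.array(c['tvec']).ravel()
    P=np.stack([(u-c['cx'])/c['fx']*D,(v-c['cy'])/c['fy']*D,D],-1)
    return (P-t)@M
E
python3 - <<'E'
from cell import calibration
from h import *
c=calibration('top'); im=cv2.imread('pics/top0.png'); D=np.load('pics/top0.npy')
W=cloud(c,D); 
g=im.astype(int); gray=(g.max(2)-g.min(2)<25)&(g.min(2)>100)
for name,(u,v) in dict(L=(208,228),Rr=(405,230)).items():
    sub=np.zeros_like(gray); sub[v-50:v+50,u-40:u+40]=1
    Z=W[...,2]
    for lo,hi in((.040,.056),(.018,.030)):
        m=(sub&(Z>lo)&(Z<hi)).astype(np.uint8)
        n=m.sum()
        if n<20: print(name,lo,n);continue
        P=W[m>0]; print(name,lo,n,'medz',np.median(P[:,2]).round(4))
        for zz in [np.median(P[:,2])]:
            r=cv2.minAreaRect((P[:,:2]*1000).astype(np.float32)); print('  rect mm',np.round(r[0],1),np.round(r[1],1),round(r[2],1))
    cr=cv2.resize(im[v-45:v+45,u-60:u+60],None,fx=5,fy=5,interpolation=cv2.INTER_CUBIC); cv2.imwrite(f'pics/crop{name}.png',cr)
# scene crops
im2=cv2.imread('pics/scene0.png')
a=cv2.resize(im2[145:205,170:260],None,fx=4,fy=4,interpolation=cv2.INTER_CUBIC);b=cv2.resize(im2[205:265,310:400],None,fx=4,fy=4,interpolation=cv2.INTER_CUBIC)
cv2.imwrite('pics/cropS.png',np.hstack([a,b]))
for (u,v) in [(147,190),(180,320),(271,306),(200,125),(408,135),(276,120)]:print((u,v),ray(c,(u,v),.024).round(3))
E
python3 -c "
import cv2,numpy as np
a=cv2.imread('pics/cropL.png');b=cv2.imread('pics/cropRr.png')
cv2.imwrite('pics/cropLR.png',np.hstack([a[:,100:500],b[:,100:500]]))"
```

```text
L 0.04 1872 medz 0.0469
  rect mm [490.1 174.5] [ 55.  130.8] 83.1
L 0.018 184 medz 0.0234
  rect mm [520.5 184.3] [194.  103.1] 23.6
Rr 0.04 1388 medz 0.0467
  rect mm [ 488.8 -215.8] [ 41.2 130.6] 82.4
Rr 0.018 278 medz 0.0229
  rect mm [ 488.5 -215.7] [ 55.2 130.6] 82.4
(147, 190) [[0.567 0.301 0.024]]
(180, 320) [[0.313 0.224 0.024]]
(271, 306) [[0.34  0.051 0.024]]
(200, 125) [[0.705 0.201 0.024]]
(408, 135) [[ 0.687 -0.228  0.024]]
(276, 120) [[0.718 0.044 0.024]]
```

View pics/cropLR.png

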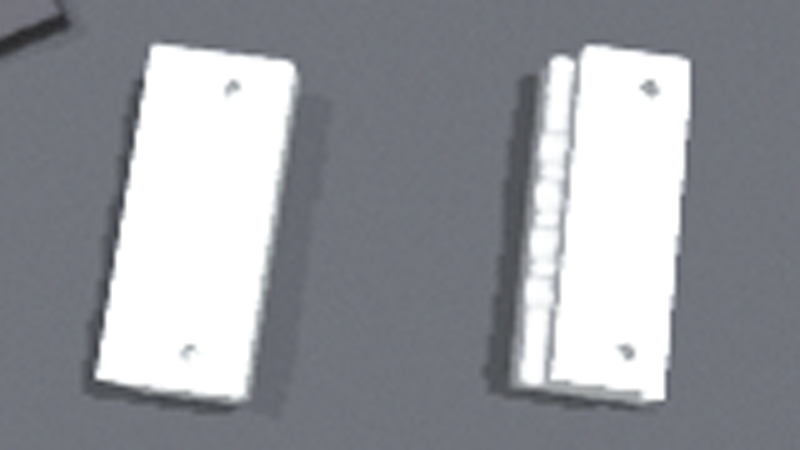

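View pics/cropS.png

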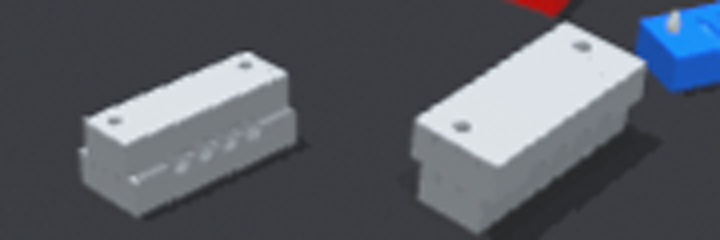

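The left crop shows a wide upper on a narrower lower, with holes at crop (232,87) and (190,352), both to the right of the middle. That puts part +y to the left, so yaw is about -7°. The right crop shows a narrow upper with holes at (650,88) and (626,352), also to the right of the middle. The wide lower sticks out on its left, at yaw about -7.5°. Top-face sizes are 55×131 mm and 41×131 mm at z 47 mm, which match the description. Next I'll check each from the wrist camera.

```bash
cat >> h.py <<'E'
def quat(yaw_deg):
    """tool down, jaws along part y for part yaw"""
    phi=np.radians((90+yaw_deg+90)/2)
    return np.array([0,np.cos(phi),np.sin(phi),0])
def off(p,yaw,dx,dy):
    a=np.radians(yaw); return np.array([p[0]+dx*np.cos(a)-dy*np.sin(a),p[1]+dx*np.sin(a)+dy*np.cos(a)])
def up_rects(c,D,near,zlo,zhi,r=.09):
    W=cloud(c,D); m=(W[...,2]>zlo)&(W[...,2]<zhi)&(np.hypot(W[...,0]-near[0],W[...,1]-near[1])<r)&(D>0)
    m=cv2.morphologyEx(m.astype(np.uint8),cv2.MORPH_OPEN,np.ones((3,3)))
    P=W[m>0]; rr=cv2.minAreaRect((P[:,:2]*1000).astype(np.float32))
    return len(P),np.median(P[:,2]).round(4),np.round(rr[0],1),np.round(rr[1],1),round(rr[2],2)
E
python3 - <<'E'
from cell import env,kin,camera,calibration
from h import *
for nm,p in dict(L=(.490,.1745),R=(.4888,-.2158)).items():
    q=quat(-7.2); o=off(p,-7.2,-.0,0)
    env.reach([o[0],o[1],.24],q); s=env.get_state(); print(nm,s['time'],s['qpos'].round(2),s['tcp_pos'].round(4),s['force'].round(1))
    c=calibration('wrist'); im,D=camera('wrist'); cv2.imwrite(f'pics/w1{nm}.png',im); np.save(f'pics/w1{nm}.npy',D)
    print({k:np.round(v,4).tolist() for k,v in c.items()})
    for z in ((.04,.056),(.018,.03)):
        try: print(up_rects(c,D,p,*z))
        except Exception as e: print(e)
    pr=proj(c,[[*off(p,-7.2,dx,-.006),.048] for dx in(.052,-.052)]); print('pred holes',pr.round(0))
a=[cv2.resize(cv2.imread(f'pics/w1{n}.png'),(400,300)) for n in 'LR']; cv2.imwrite('pics/w1.png',np.hstack(a))
E
```

```text
L 2.2583 [-0.73  0.31  0.32  2.   -0.13  0.85  1.11] [0.4899 0.1757 0.2401] [-0.1  0.2 -0.7]
{'fx': 299.408, 'fy': 299.408, 'cx': 289.9766, 'cy': 208.0747, 'rvec': [-2.1744, -1.9175, -0.2965], 'tvec': [-0.2355, -0.4635, 0.1795]}
(8057, np.float64(0.0489), array([490.2, 174.3]), array([ 54.3, 129.9]), 82.87)
(0, np.float64(nan), array([0., 0.]), array([0., 0.]), 0.0)
pred holes [[283. 253.]
 [282. 143.]]
R 3.7583 [-0.13  0.35  0.52  1.98 -0.23  0.86  1.97] [ 0.4895 -0.2143  0.2399] [ 0.6 -0.2  0.6]
{'fx': 299.408, 'fy': 299.408, 'cx': 289.9766, 'cy': 208.0747, 'rvec': [-2.1742, -1.9182, -0.2966], 'tvec': [0.1517, -0.5096, 0.1656]}
(5983, np.float64(0.0489), array([ 489.1, -216.3]), array([ 40.1, 130.5]), 82.26)
(1172, np.float64(0.0248), array([ 489.2, -216.4]), array([ 54.2, 130. ]), 82.27)
pred holes [[282. 252.]
 [281. 142.]]
  return _methods._mean(a, axis=axis, dtype=dtype,
  ret = ret.dtype.type(ret / rcount)
```

View pics/w1.png

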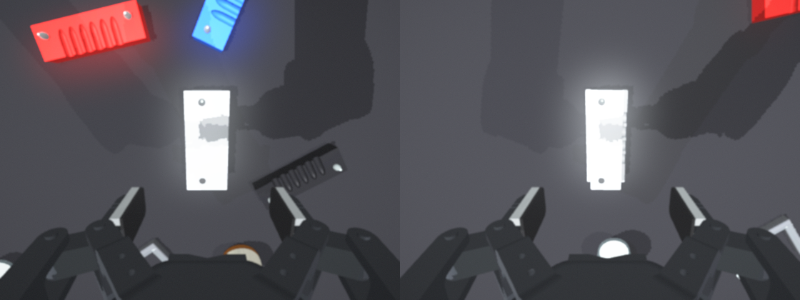

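Both halves agree between the top and wrist views to within 0.6 mm, and the holes appear at the predicted pixels (283,253)/(282,143), so the orientation is confirmed. I'll pick up the narrow upper.

```bash
cat >> h.py <<'E'
def st(env,msg=''):
    s=env.get_state(); r=R.from_quat(np.roll(s['orientation'],-1)).as_matrix()
    jaw=np.degrees(np.arctan2(r[1,1],r[0,1])); 
    print(msg,'t%.2f'%s['time'],'tcp',s['tcp_pos'].round(4),'yaw%.2f'%(jaw-90),'tiltz',r[:2,2].round(4),'F',s['force'].round(1),'T',s['torque'].round(2),'op%.4f'%s['opening']); return s
def mv(env,p,v=.15,rot=None,sf=None,msg=''):
    r=env.movel([float(x) for x in p],velocity=v,rot=rot,stop_force=sf); st(env,f'{msg} stop={r}'); return r
E
python3 - <<'E'
from cell import env,kin,camera,calibration
from h import *
p=(.4891,-.2163)
mv(env,[*p,.14],.15,quat(-7.74),msg='over')
env.dwell(.3); st(env,'settled')
mv(env,[*p,.099],.06,sf=8,msg='down')
env.dwell(.3); st(env,'settled')
E
```

```text
over stop=False t4.62 tcp [ 0.4896 -0.2165  0.1406] yaw-7.73 tiltz [ 0.0009 -0.0004] F [ 0.3 -0.1  0.2] T [-0.01 -0.04  0.02] op0.0853
settled t4.92 tcp [ 0.4894 -0.2164  0.1406] yaw-7.74 tiltz [ 0.0013 -0.0002] F [-0.2  0.1  0.6] T [0.03 0.06 0.02] op0.0854
down stop=False t5.76 tcp [ 0.4892 -0.2165  0.0991] yaw-7.75 tiltz [ 0.0002 -0.0001] F [ 0.3  1.  -0.2] T [ 0.   -0.01  0.01] op0.0856
settled t6.06 tcp [ 0.4893 -0.2163  0.0993] yaw-7.73 tiltz [ 0.0006 -0.0001] F [-0.9 -0.2  0.2] T [ 0.01 -0.    0.02] op0.0855
```

Run:
```python
from cell import env,kin,camera,calibration
from h import *
env.grip(.030,60); env.dwell(.2); s=st(env,'gripped'); np.save('gripN.npy',s['tcp_pos'])
p=s['tcp_pos']
mv(env,[p[0],p[1],.117],.04,msg='lift')
mv(env,[p[0],p[1],.16],.12,msg='lift2')
c=calibration('top'); im,D=camera('top'); cv2.imwrite('pics/t2.png',im[150:300,130:480]); 
c=calibration('scene'); im,D=camera('scene'); cv2.imwrite('pics/s2.png',cv2.resize(im[100:300,150:430],None,fx=2.5,fy=2.5))
```

```text
gripped t6.75 tcp [ 0.4892 -0.2162  0.0993] yaw-7.74 tiltz [0.0002 0.0003] F [-1.3  0.7  5.5] T [0.14 0.22 0.01] op0.0388
lift stop=False t7.35 tcp [ 0.4892 -0.2162  0.1171] yaw-7.73 tiltz [ 0.0002 -0.    ] F [ 0.2  0.9 -2.7] T [-0.01  0.03  0.04] op0.0390
lift2 stop=False t7.86 tcp [ 0.4891 -0.216   0.1598] yaw-7.73 tiltz [0.0002 0.0002] F [ 0.1  0.  -2.7] T [ 0.01  0.01 -0.01] op0.0388
```

View pics/s2.png

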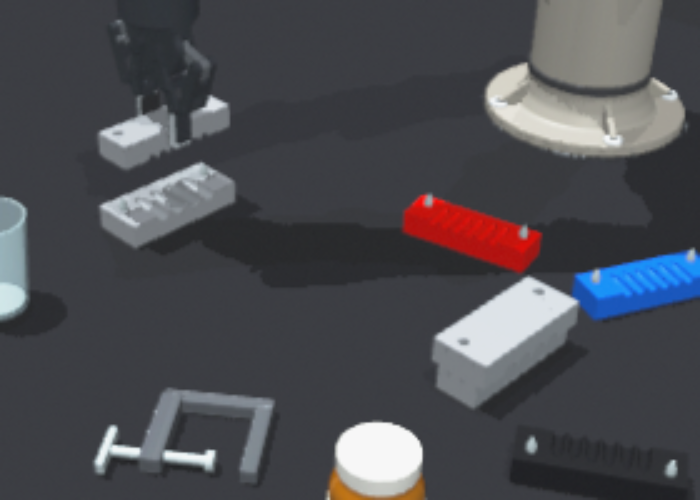

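The narrow upper came off cleanly (2.7 N matches 0.3 kg), and the wide lower with its four cavities stayed in place. I'll lay the narrow upper on the bare bench.

Run:
```python
from cell import env,kin,camera,calibration
from h import *
b=(.49,-.02)
mv(env,[*b,.13],.2,msg='across')
mv(env,[*b,.079],.1,msg='near')
mv(env,[*b,.0735],.02,sf=6,msg='touch')
s=st(env); 
env.grip(.085,60); env.dwell(.1); s=st(env,'released'); np.save('restN.npy',s['tcp_pos'])
mv(env,[*b,.16],.2,msg='up')
c=calibration('wrist'); im,D=camera('wrist'); cv2.imwrite('pics/w3.png',im); print(up_rects(c,D,b,.018,.03))
# wide lower re-measure from top
c=calibration('top'); im,D=camera('top'); cv2.imwrite('pics/t3.png',im); print('wideL',up_rects(c,D,(.489,-.216),.018,.03),'wideU',up_rects(c,D,(.49,.174),.04,.056))
```

```text
across stop=False t9.10 tcp [ 0.49   -0.0213  0.1302] yaw-7.83 tiltz [ 0.0004 -0.0007] F [-0.2 -0.3 -3. ] T [-0.01 -0.03  0.03] op0.0389
near stop=False t9.76 tcp [ 0.4902 -0.0205  0.0791] yaw-7.78 tiltz [ 0.0001 -0.0002] F [ 0.3  0.2 -1.8] T [ 0.05 -0.01 -0.08] op0.0386
touch stop=True t10.05 tcp [ 0.4907 -0.02    0.0753] yaw-7.74 tiltz [0.0016 0.0006] F [-1.8  1.1  7.1] T [-0.08  0.28  0.05] op0.0388
 t10.05 tcp [ 0.4907 -0.02    0.0753] yaw-7.74 tiltz [0.0016 0.0006] F [-1.8  1.1  7.1] T [-0.08  0.28  0.05] op0.0388
released t10.67 tcp [ 0.4897 -0.0201  0.0742] yaw-7.74 tiltz [-0.0008 -0.0001] F [-0.   1.  -0.9] T [-0.02  0.    0.07] op0.0852
up stop=False t11.24 tcp [ 0.4897 -0.0197  0.1596] yaw-7.71 tiltz [-0.0007  0.0003] F [-0.3 -0.  -1. ] T [0.03 0.03 0.05] op0.0852
(9067, np.float64(0.0249), array([490.4, -20.6]), array([ 40.2, 130.3]), 82.16)
wideL (1383, np.float64(0.0226), array([ 489.1, -215.9]), array([ 55. , 131.4]), 82.39) wideU (1861, np.float64(0.0469), array([490. , 174.7]), array([ 54.6, 130.2]), 83.1)
```

View pics/t3.png

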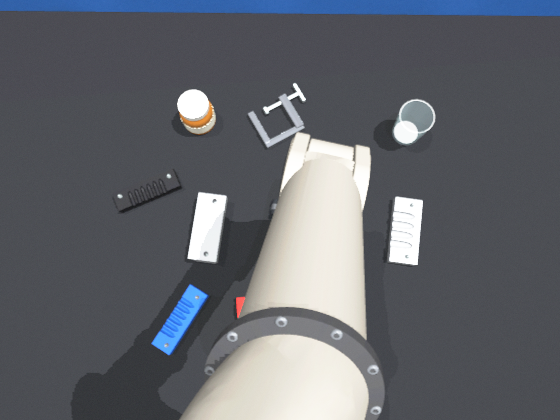

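The narrow upper is laid down at (0.490,-0.021). In the picture the wide lower is at pixel (405,231) and the wide upper on the narrow lower at (208,228), both unmoved. Next is the wide upper.

Run:
```python
from cell import env,kin,camera,calibration
from h import *
p=(.4902,.1743)
mv(env,[*p,.16],.22,quat(-7.13),msg='across')
mv(env,[*p,.12],.12,msg='over')
mv(env,[*p,.099],.06,sf=8,msg='down'); env.dwell(.15)
env.grip(.042,70); env.dwell(.15); s=st(env,'gripped'); np.save('gripW.npy',s['tcp_pos'])
p=s['tcp_pos']
mv(env,[p[0],p[1],.117],.04,msg='lift')
mv(env,[p[0],p[1],.17],.12,msg='lift2')
# look at narrow lower
c=calibration('scene'); im,D=camera('scene'); cv2.imwrite('pics/s4.png',cv2.resize(im[100:300,150:430],None,fx=2.5,fy=2.5))
t=(.4891,-.2163)
mv(env,[*t,.17],.22,quat(-7.74),msg='across')
c=calibration('top'); im,D=camera('top'); cv2.imwrite('pics/t4.png',im); print('narL',up_rects(c,D,(.49,.174),.018,.03))
```

```text
across stop=False t12.38 tcp [0.4901 0.1726 0.1598] yaw-7.25 tiltz [-0.0005 -0.0011] F [-0.5 -0.7 -0.8] T [-0.04  0.05  0.01] op0.0854
over stop=False t12.86 tcp [0.4903 0.1733 0.12  ] yaw-7.22 tiltz [-0.0005 -0.0006] F [-0.7  0.3 -0.7] T [-0.01  0.04  0.03] op0.0852
down stop=False t13.36 tcp [0.4901 0.1742 0.0987] yaw-7.13 tiltz [-0.0006 -0.0004] F [-0.2  0.3  1.7] T [-0.01 -0.01  0.01] op0.0849
gripped t14.07 tcp [0.4903 0.1745 0.0997] yaw-7.13 tiltz [0.0002 0.0007] F [-1.3 -0.1  7.1] T [-0.11  0.4  -0.03] op0.0525
lift stop=False t14.68 tcp [0.4903 0.1745 0.1171] yaw-7.13 tiltz [0.     0.0001] F [-0.2 -0.4 -2.6] T [-0.03  0.01 -0.01] op0.0527
lift2 stop=False t15.27 tcp [0.49   0.1745 0.1697] yaw-7.11 tiltz [-0.0004  0.    ] F [ 0.6 -0.2 -3.9] T [0.04 0.   0.01] op0.0520
across stop=False t17.24 tcp [ 0.4892 -0.2152  0.1699] yaw-7.65 tiltz [-0.0003  0.0007] F [ 0.7 -0.  -2.9] T [0.06 0.02 0.01] op0.0526
narL (1125, np.float64(0.0226), array([490.3, 174.3]), array([ 40.7, 130.8]), 82.83)
```

View pics/t4.png

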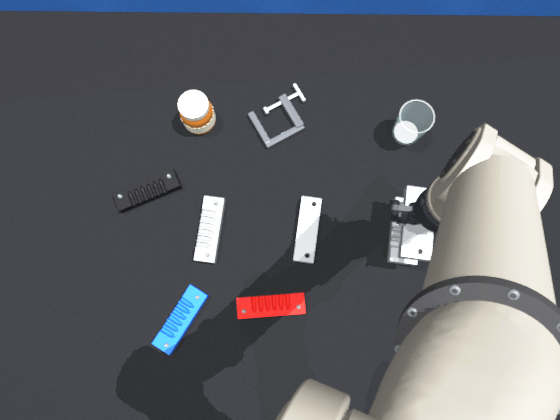

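View pics/s4.png

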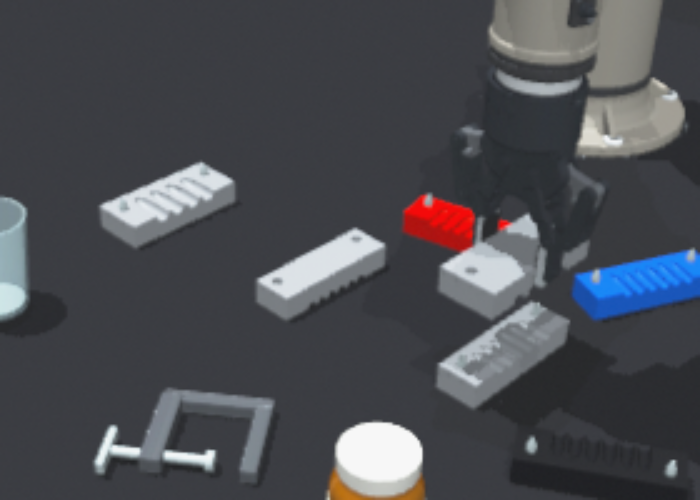

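The wide upper is held (3.9 N matches 0.4 kg). The narrow lower is bare and unmoved at (490.3,174.3), and no dowel or part was dragged. I'll lower the wide upper onto the wide lower.

Run:
```python
from cell import env,kin,camera,calibration
from h import *
t=np.array((.4891,-.2163))
mv(env,[*t,.118],.12,msg='over'); env.dwell(.3); s=st(env,'settled')
if np.hypot(*(s['tcp_pos'][:2]-t))>.0006: t=t+(t-s['tcp_pos'][:2])
r=mv(env,[*t,.107],.03,sf=10,msg='A')
if not r: r=mv(env,[*t,.0985],.03,sf=12,msg='B')
```

```text
over stop=False t17.88 tcp [ 0.4892 -0.2164  0.1181] yaw-7.74 tiltz [-0.0001 -0.0002] F [-0.2 -0.4 -2.7] T [0.01 0.01 0.  ] op0.0527
settled t18.18 tcp [ 0.4895 -0.2164  0.1186] yaw-7.74 tiltz [ 0.0012 -0.0002] F [-0.6  0.4 -3.7] T [-0.    0.08  0.  ] op0.0526
A stop=False t18.69 tcp [ 0.4889 -0.2163  0.1067] yaw-7.75 tiltz [-0.0006  0.0001] F [-0.3 -0.1 -3.4] T [ 0.02 -0.01  0.06] op0.0522
B stop=True t19.00 tcp [ 0.4894 -0.2165  0.0997] yaw-7.74 tiltz [0.0008 0.    ] F [0.1 0.9 6.9] T [ 0.01  0.24 -0.04] op0.0525
```

Run:
```python
from cell import env,kin,camera,calibration
from h import *
s=env.get_state(); t=s['tcp_pos'][:2]
mv(env,[*t,.0965],.02,sf=15,msg='press')
env.grip(.085,60); env.dwell(.1); st(env,'rel')
mv(env,[*t,.10],.1,msg='up0'); mv(env,[*t,.20],.2,msg='up')
env.dwell(.2)
c=calibration('wrist'); im,D=camera('wrist'); cv2.imwrite('pics/w5.png',im)
print('wideU',up_rects(c,D,t,.04,.056))
W=cloud(c,D); 
for dx in (.06,.03,-.03,-.06):
    for dy in (.02,-.02):
        q=off(t,-7.74,dx,dy); m=(np.hypot(W[...,0]-q[0],W[...,1]-q[1])<.004)&(D>0); print(dx,dy,np.median(W[m][:,2]).round(4),end='; ')
p=np.load('restN.npy')
mv(env,[.4902,-.0204,.16],.2,quat(-7.74),msg='over N'); env.dwell(.2)
c=calibration('wrist'); im,D=camera('wrist'); print('N',up_rects(c,D,p,.018,.03))
im,D=camera('scene'); cv2.imwrite('pics/s5.png',cv2.resize(im[100:300,150:430],None,fx=2.5,fy=2.5))
```

```text
press stop=True t19.21 tcp [ 0.4896 -0.2167  0.0997] yaw-7.74 tiltz [-0.0008  0.0033] F [-1.1  1.8  8.7] T [-0.    0.38 -0.01] op0.0522
rel t19.73 tcp [ 0.4888 -0.2163  0.0988] yaw-7.75 tiltz [-0.0027  0.0035] F [ 0.2 -0.6  0.4] T [-0.03  0.04  0.04] op0.0847
up0 stop=False t19.98 tcp [ 0.4896 -0.2165  0.1001] yaw-7.74 tiltz [-0.0025  0.0034] F [ 0.  -0.2  0.3] T [ 0.04 -0.02 -0.  ] op0.0852
up stop=False t20.63 tcp [ 0.4891 -0.216   0.1993] yaw-7.72 tiltz [-0.0033  0.0041] F [0.2 0.  0.3] T [-0.05  0.02 -0.01] op0.0851
wideU (10951, np.float64(0.0489), array([ 489. , -216.9]), array([ 54.2, 130.4]), 82.2)
0.06 0.02 0.049; 0.06 -0.02 0.0489; 0.03 0.02 0.0489; 0.03 -0.02 0.0489; -0.03 0.02 0.0489; -0.03 -0.02 0.049; -0.06 0.02 0.0489; -0.06 -0.02 0.0489; over N stop=False t22.03 tcp [ 0.4902 -0.0216  0.1602] yaw-7.83 tiltz [ 0.0005 -0.0005] F [-0.3 -0.2 -0.4] T [-0.01 -0.01  0.02] op0.0849
N (9051, np.float64(0.0249), array([490.9, -20.6]), array([ 40.1, 131.2]), 82.17)
```

View pics/s5.png

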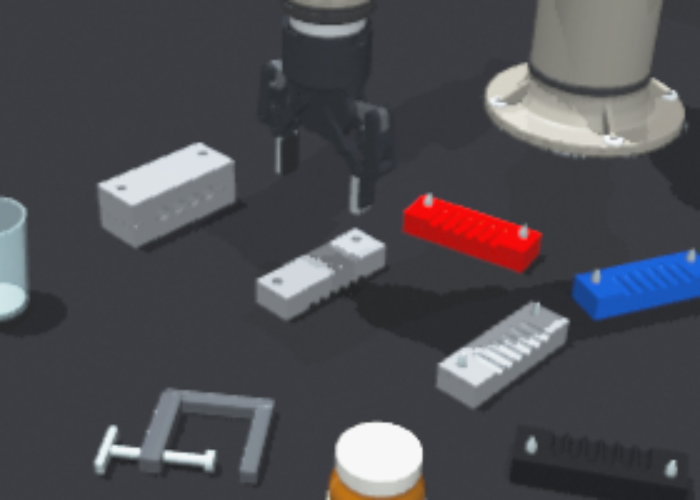

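The wide mould is shut, with its top flat at 48.9 mm at all eight sample points (same as when the stack was home at the start). The scene picture shows flush faces at (165,190). Now the narrow upper.

Run:
```python
from cell import env,kin,camera,calibration
from h import *
p=(.4906,-.0206)
mv(env,[*p,.11],.12,quat(-7.8),msg='over')
mv(env,[*p,.0757],.06,sf=8,msg='down'); env.dwell(.15); 
env.grip(.030,80); env.dwell(.15); s=st(env,'gripped'); np.save('gripN2.npy',s['tcp_pos'])
q=s['tcp_pos']
mv(env,[q[0],q[1],.16],.12,msg='lift')
t=np.array((.4902,.1744))
mv(env,[*t,.16],.2,quat(-7.13),msg='across')
h=q[2]+.024
mv(env,[*t,h+.019],.12,msg='over'); env.dwell(.3); s=st(env,'settled')
im,D=camera('scene'); cv2.imwrite('pics/s6.png',cv2.resize(im[160:280,280:440],None,fx=4.5,fy=4.5))
```

```text
over stop=False t22.90 tcp [ 0.4907 -0.0208  0.1101] yaw-7.82 tiltz [-0.0003 -0.0002] F [ 0.8  0.  -0.5] T [-0.02 -0.04  0.03] op0.0851
down stop=False t23.62 tcp [ 0.4906 -0.0207  0.0756] yaw-7.81 tiltz [-0.0003 -0.0001] F [ 0.2  0.3 -0.2] T [ 0.01 -0.    0.08] op0.0849
gripped t24.42 tcp [ 0.4907 -0.0205  0.0762] yaw-7.80 tiltz [0.0004 0.0005] F [-1.4  0.2  7.4] T [ 0.11  0.34 -0.02] op0.0387
lift stop=False t25.27 tcp [ 0.4902 -0.0204  0.1594] yaw-7.79 tiltz [-0.0011 -0.0001] F [ 0.4  0.4 -2.1] T [ 0.03 -0.02  0.02] op0.0382
across stop=False t26.39 tcp [0.4901 0.1728 0.1598] yaw-7.25 tiltz [-0.0004 -0.001 ] F [ 0.2  0.3 -3.2] T [-0.07 -0.    0.05] op0.0386
over stop=False t26.88 tcp [0.4903 0.1736 0.1192] yaw-7.20 tiltz [-0.0004 -0.0006] F [ 0.4 -0.1 -2.6] T [ 0.05 -0.02 -0.03] op0.0384
settled t27.18 tcp [0.4905 0.1745 0.1198] yaw-7.13 tiltz [0.0009 0.0006] F [-0.1  0.1 -1.8] T [-0.09 -0.02  0.01] op0.0383
```

View pics/s6.png

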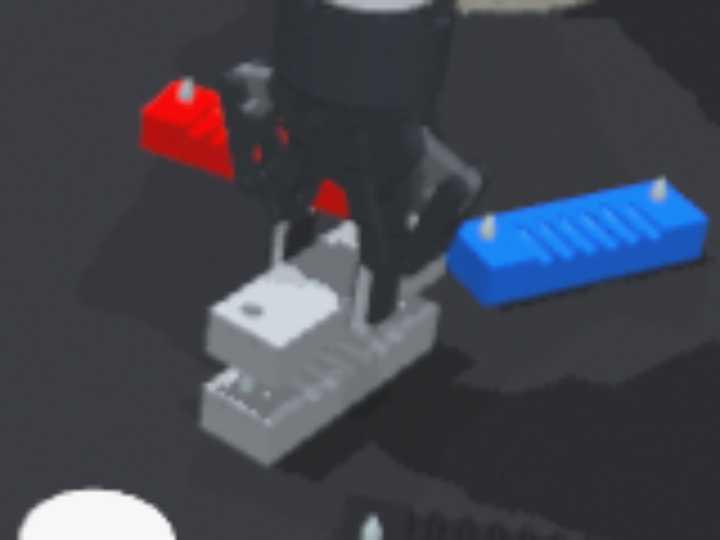

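The narrow upper hangs squarely over the narrow lower at (250,345), with the dowel under its hole. Lowering.

Run:
```python
from cell import env,kin,camera,calibration
from h import *
t=np.array((.4902,.1744))
r=mv(env,[*t,.108],.03,sf=10,msg='A')
if not r: r=mv(env,[*t,.098],.03,sf=12,msg='B')
env.dwell(.2); st(env,'hold')
```

```text
A stop=False t27.76 tcp [0.4901 0.1743 0.1077] yaw-7.14 tiltz [-0.0005 -0.0004] F [ 0.3  0.6 -3.2] T [ 0.09  0.01 -0.02] op0.0384
B stop=True t28.08 tcp [0.4905 0.1745 0.1002] yaw-7.13 tiltz [0.0005 0.0007] F [-0.7  0.4  7. ] T [-0.05  0.24  0.  ] op0.0386
hold t28.28 tcp [0.4905 0.1745 0.1002] yaw-7.14 tiltz [0.0007 0.0006] F [-0.8 -1.   7.5] T [-0.03  0.22 -0.05] op0.0387
```

Run:
```python
from cell import env,kin,camera,calibration
from h import *
t=np.array((.4903,.1744))
env.grip(.030,110); env.dwell(.1); s=st(env,'g')
z=.1002
for i in range(16):
    z-=.0006
    env.movel([*t,z],velocity=.02); env.dwell(.25)
    f=np.mean([env.get_state()['force'][2]]); s=st(env,f'z={z:.4f}')
    if s['force'][2]>27: break
im,D=camera('scene'); cv2.imwrite('pics/s7.png',cv2.resize(im[160:280,280:440],None,fx=4.5,fy=4.5))
```

```text
g t28.60 tcp [0.4906 0.1746 0.1004] yaw-7.13 tiltz [0.0008 0.0008] F [-1.1 -0.2  8.9] T [-0.08  0.31 -0.05] op0.0375
z=0.0996 t29.10 tcp [0.4907 0.1746 0.1003] yaw-7.13 tiltz [-0.0002  0.0007] F [-3.2 -0.6 10.3] T [-0.12  0.65 -0.03] op0.0377
z=0.0990 t29.60 tcp [0.4907 0.1745 0.1003] yaw-7.14 tiltz [-0.0003  0.0011] F [-4.7 -1.1 18.6] T [-0.34  1.11  0.01] op0.0378
z=0.0984 t30.10 tcp [0.4907 0.1745 0.1003] yaw-7.14 tiltz [-0.0006  0.0015] F [-6.9 -1.7 26.6] T [-0.53  1.58 -0.03] op0.0375
z=0.0978 t30.60 tcp [0.4907 0.1745 0.1003] yaw-7.14 tiltz [-0.0007  0.002 ] F [-9.2 -3.1 34.2] T [-0.69  2.1   0.1 ] op0.0379
```

View pics/s7.png

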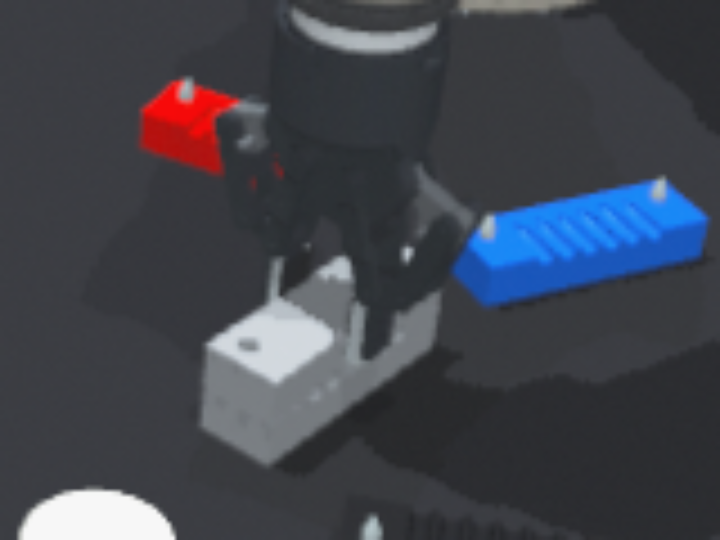

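The mould is closed flush: the faces align at (265,380) and the TCP stays at 0.1003 under increasing push. Down force is 34 N, with about 9 N of side push, so I'll ease the side load and then check everything.

Run:
```python
from cell import env,kin,camera,calibration
from h import *
for x in (.4898,.4893):
    env.movel([x,.1743,.0979],velocity=.02); env.dwell(.3); s=st(env,f'x={x}')
    if abs(s['force'][0])<5: break
env.dwell(.6); st(env,'steady')
c=calibration('wrist'); im,D=camera('wrist'); print('narrowU wrist',up_rects(c,D,(.49,.174),.04,.056))
W=cloud(c,D)
for dx in (.06,.045,-.03,-.045,-.06):
    q=off((.4905,.1743),-7.13,dx,0); m=(np.hypot(W[...,0]-q[0],W[...,1]-q[1])<.006)&(D>0); print(dx,m.sum(),np.median(W[m][:,2]).round(4) if m.sum() else None)
c=calibration('top'); im,D=camera('top'); cv2.imwrite('pics/t8.png',im); print('wide',up_rects(c,D,(.489,-.216),.04,.056))
c=calibration('scene'); im,D=camera('scene'); cv2.imwrite('pics/s8.png',im); print('narrow scene',up_rects(c,D,(.49,.174),.044,.052))
```

```text
x=0.4898 t31.20 tcp [0.4906 0.1745 0.1003] yaw-7.15 tiltz [0.0003 0.002 ] F [-8.2 -1.7 31.6] T [-0.65  1.62  0.05] op0.0380
x=0.4893 t31.75 tcp [0.4906 0.1745 0.1003] yaw-7.15 tiltz [0.0014 0.002 ] F [-6.9 -1.7 28.7] T [-0.65  1.41  0.03] op0.0380
steady t32.35 tcp [0.4906 0.1745 0.1003] yaw-7.15 tiltz [0.0013 0.0021] F [-6.6 -2.  30. ] T [-0.63  1.38  0.05] op0.0379
narrowU wrist (19879, np.float64(0.0489), array([478.6, 174.2]), array([112.4,  63.8]), 4.73)
0.06 0 None
0.045 124 0.0489
-0.03 557 0.0489
-0.045 701 0.0487
-0.06 737 0.0488
wide (1858, np.float64(0.0467), array([ 489.1, -216.5]), array([ 55.1, 130.9]), 82.4)
narrow scene (508, np.float64(0.0476), array([506.8, 175.4]), array([ 54.8, 104.6]), 75.28)
```

View pics/t8.png

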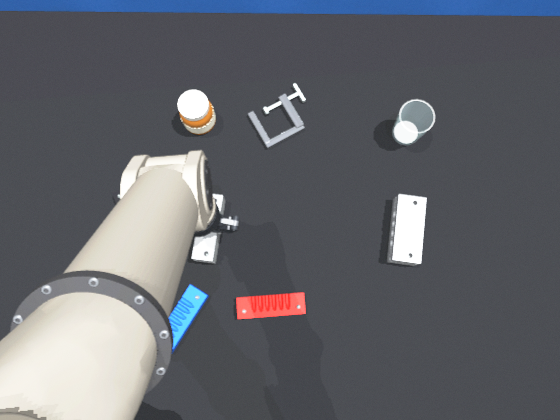

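View pics/s8.png

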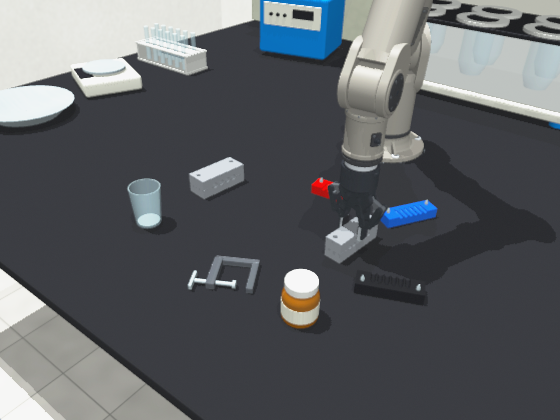

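Both moulds are closed. The wide one is at top pixel (407,231) with its top at the home height. The narrow one is under the gripper with its top at 48.7–48.9 mm at both ends. The jar, beaker, clamp and coloured look-alikes are at their starting pixels where visible. The push is a steady 30 N.

Run:
```python
from cell import env,job
from h import *
st(env,'final'); print(job.job_done())
```

```text
final t32.50 tcp [0.4906 0.1745 0.1003] yaw-7.15 tiltz [0.0013 0.002 ] F [-6.1 -2.4 28.4] T [-0.58  1.46  0.09] op0.0378
the job is handed in; nothing more can be done
None
```

The two upper halves are swapped, each lying home on its own bottom half, and I handed the job in at 32.5 s with the gripper still holding the narrow mould shut. I laid the narrow upper on the bare bench, moved the wide upper onto the wide bottom half, and then set the narrow upper on the narrow bottom half.

**Wide mould:** after placing, the wrist camera read its top flat at 48.9 mm at eight points, the same as the starting stack. A later top view showed it in the same place, about 0.5 mm from where that stack stood.

**Narrow mould:** its top read 48.7–48.9 mm at four points towards both ends. The tool did not sink any further as I raised the push to 34 N. At hand-in it was pressing down with about 28 N at a grip setting of 110 N.

**Checks that failed or disagreed:**
- The rectangle fits on the held narrow upper were unusable because the gripper fingers got in the way, so I relied on the point heights and the tool height.
- A side push of about 6–7 N remained after I tried to ease it.
- The jar, beaker, clamp and look-alikes I judged by eye in the pictures. The black and part of the blue one were hidden in the last top view, but the scene view showed both in place.

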